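Cull the spoiled retort-stand crossbars

ROBOT

A 6-joint arm with a two-finger parallel gripper is mounted at the origin on the work surface. World frame = base frame: x ahead of the robot, y to its left, z up, the work surface at z = 0. Lengths are in m, angles in rad, forces in N, time in s.
With the tool pointing down it reaches from about 0.275 to 0.725 m from the base axis. Payload 5.6 kg.
Tool frame: the origin (TCP) lies at the very end of the fingers, on their centre line; the grasp point (between the pads) lies 19 mm behind it; z points along the fingers, y is the line along which they close (so a half turn about z gives the same grasp; the last joint's range is limited). The gripper opens to 85 mm and grips with 20 to 120 N. Pads are 22 mm wide; open, the fingers measure 114 mm over their backs; the gripper's body (76 mm by 85 mm) begins 54 mm behind the grasp point. The pads swing forward as they close: fully open they stand 13 mm farther back than shut.
Start: joints at [1.509, 0.255, 0.108, 0, -1.424, -0.285], TCP at [0.187, 0.517, 0.231] pointing down, gripper open.
Joint ranges: [-2.95, 2.95], [-1.21, 1.97], [-1.09, 1.5], [-2.87, 1.71], [-2.94, -0.07], [-3.05, 3.05]. Speed limits (rad/s): [2.57, 2.57, 3.14, 3.14, 3.14, 3.14].

INTERFACE

Orientations are given as a unit quaternion [x, y, z, w].
In Python, from bench import read_state, viewer, bot gives the robot as it stands.
- The arm moves only by the shell command python3 -m jog 'ROWS' [FORCE]. ROWS is JSON, a list of rows, each a list of 7 numbers: the shift along the tool's x, y, z in mm, then the turn, a rotation vector about the tool's x, y, z in rad, then the closure, from 0 (fully open) to 1 (shut). In form: [[dx, dy, dz, ax, ay, az, jaw], ...]. A call has 1 to 20 rows; each row shifts and turns the commanded pose from where the row before left it, along the tool's axes as they then stand; what a row does not reach is not made up. A row lasts 1/8 s, in which the tool goes at most 62.5 mm and 10.7 degrees, less where a joint would pass 70% of its speed; a pose out of reach is approached as far as the arm can. A call with a gripper value outside its range is refused whole. The fingers move at their own pace and stop on an object; FORCE is the grip in N (left out, the last holds). Time passes only in rows, so rows that do not move let the fingers close. It gives the time, the measured TCP pose, the force, the opening and the grip force at its end, in the units of the state.
- read_state(): the state, without advancing time (a new reading comes with each control period).
- viewer.get_image(name): name is "side" or "top" or "wrist"; returns the picture (384x512x3 uint8, red, green, blue); there is no depth.
- viewer.calibration(name): a dict with "fx", "fy", "cx", "cy" (pixels), "xyz" and "attitude" of the camera in the world. Camera axes: x right, y down, z forward; pixel columns grow to the right and rows downward; lengths in m; the calibration is good to about 2 mm. A picture is of the moment at which its call begins: read the wrist's pose just before it. calibration takes no time and is no camera call; for the wrist camera it gives the pose at the moment of the call.
- bot.hand_in(): hands the job in; it is judged then, once.
The state is a dict: "time": time; "joints": joint angles; "dq": joint speeds; "effort": joint torques, N m; "tool_pos": TCP position; "tool_rot": TCP orientation; "ft_force": force on the tool from outside, world axes, zero at the start; "ft_torque": the same for the moment, N m; "finger_gap": opening from 0.0 (shut) to 1.0 (fully open); "gripper_force": force on a finger pad.
Only numpy, scipy, OpenCV 4.12 (cv2) and the standard library are available. Lean on these libraries where they do the work, as an engineer would, in place of code of your own. Each camera call takes 0.05 s, during which the arm holds its last target. There are 200 camera calls.

TASK

The retort-stand crossbars laid out on the blue cloth-faced mat are being checked before class: one of them is bent and one has been sawn off short. Put those two into the white reject tray so that each lies flat on the bottom, and leave the three good straight bars and the boss head on the mat.

Things in the scene. Friction and masses are not known exactly. Their poses are not given: they have to be found in the camera images.
- bent_grip (a point): Bent crossbar: square steel bar, 14 x 14 mm section, black end caps, 0.18 kg, flat on the mat: a leg 75 mm long, a 45 degree kink, a leg 45 mm long. The point is on the 75 mm leg's centre line, half-way up (7 mm above the mat's top), 30 mm from the kink, near the balance point. x: along the 75 mm leg to the kink; the other leg veers to +y; z up.
- short_grip (a point): The short crossbar: a straight square steel bar, 14 x 14 mm in section, only 60 mm long (the good ones are 120 mm), a black cap on one end only, 0.09 kg, lying flat on the mat. The point is its centre, 7 mm above the mat's top. x runs along the bar, z is up.
- tray: The reject tray: an open white plastic tray, fixed to the bench, 220 mm (its x) by 200 mm (its y), 40 mm high, walls and floor 4 mm thick. Origin: centre of its underside, at bench height; z up. It is empty at the start.
- mat: Blue cloth-faced mat, fixed, 310 (x) by 270 (y) by 4 mm thick; origin: centre of underside, z up. On it, in any order in a loose grid (2 along x 150 mm apart, 3 along y 85 mm apart; each within 10 mm and 12 degrees of mat x): bent bar, short bar, 3 good bars (straight, 14 x 14 x 120 mm, two caps) and a boss head (small cast clamp, 55 x 45 x 26 mm high). 0.18 kg each but the short bar.

How it is judged:
At the end, for the whole second after the job is handed in: Both bars released and at rest in the tray: listed points within 95 mm (tray x) and 88 mm (tray y) of its centre, under 32 mm above its underside, bars within 20 degrees of level. The mat bears over 6.3 N: still all three good bars and the boss head (7.06 N together, any three 5.3 N) (x of bent_grip in the frame of tray between -0.095 and 0.095 m and y of bent_grip in the frame of tray between -0.088 and 0.088 m and z of bent_grip in the frame of tray between 0 and 0.032 m and angle between bent_grip's own x axis and vertical between 1.22 and 1.92 rad and not (contact force between bent and the fingers above 0.05 N) and x of short_grip in the frame of tray between -0.095 and 0.095 m and y of short_grip in the frame of tray between -0.088 and 0.088 m and z of short_grip in the frame of tray between 0 and 0.032 m and angle between short_grip's own x axis and vertical between 1.22 and 1.92 rad and not (contact force between short and the fingers above 0.05 N) and contact force between mat and anything else above 6.3 N and linear speed of each of bent, short below 0.02 m/s); the robot touches nothing.
It also fails if it takes over 61 s, if anything falls off the work surface, if the arm or the gripper's body presses on something with over 40 N, if the wrist force passes 120 N, or if a joint passes its speed limit or range.

## Working session

There is one attempt and no reset: what is moved stays moved. The work goes in short steps, Python scripts to look and compute and a shell command to move; the robot and the scene stay as the last step left them, time stands still between calls to the robot, and variables do not carry over. Pictures are saved under pics/ and viewed, at most 10 in all, crops included, and the job is handed in when it is done.

```bash
mkdir -p pics
python3 - <<'E'
from bench import read_state, viewer
import cv2
for n in ["top","side"]:
    im=viewer.get_image(n); cv2.imwrite(f"pics/{n}0.png",im[:,:,::-1]); c=viewer.calibration(n); print(n,c)
s=read_state(); print(s["time"],s["tool_pos"],s["tool_rot"])
E
```

```text
top {'fx': 415.40372680543607, 'fy': 415.40372680543607, 'cx': 257.6730914503547, 'cy': 196.8908420381889, 'xyz': array([ 0.43007752, -0.00991591,  1.02064155]), 'attitude': array([ 0.70706184, -0.7048216 ,  0.03544504, -0.04509673])}
side {'fx': 404.19844705217594, 'fy': 404.19844705217594, 'cx': 251.40870688915206, 'cy': 190.9449691796723, 'xyz': array([ 0.47783812, -0.67955224,  0.64396115]), 'attitude': array([ 0.9097352 , -0.05097311,  0.01510948, -0.41177095])}
0.1 [0.18672117 0.5168562  0.23048459] [ 9.85000622e-01 -1.72548621e-01 -1.08953283e-04  8.57772010e-04]
```

View pics/top0.png

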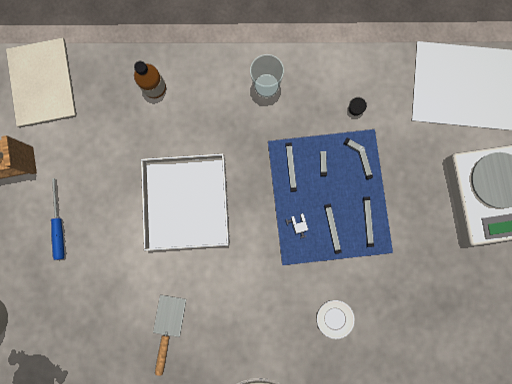

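The top view shows the tray at about (186,202) and the mat at about (330,197). The bent bar is at (360,158), with its kink near (362,150), and the short bar is at (323,163). The good bars are at (291,167), (333,229) and (369,222), and the boss head is at (299,223).

```bash
cat > h.py <<'E'
import numpy as np, cv2
from scipy.spatial.transform import Rotation as R
def ray(c,uv,z):
    uv=np.atleast_2d(np.asarray(uv,float))
    d=np.c_[(uv[:,0]-c["cx"])/c["fx"],(uv[:,1]-c["cy"])/c["fy"],np.ones(len(uv))]
    d=R.from_quat(c["attitude"]).apply(d)
    return c["xyz"]+d*((z-c["xyz"][2])/d[:,2])[:,None]
E
python3 - <<'E'
from h import *
from bench import viewer,read_state
im=cv2.imread("pics/top0.png"); c=viewer.calibration("top")
hsv=cv2.cvtColor(im,cv2.COLOR_BGR2HSV)
blue=cv2.inRange(hsv,(100,110,40),(130,255,255))
roi=np.zeros_like(blue)
cs,_=cv2.findContours(blue,cv2.RETR_EXTERNAL,cv2.CHAIN_APPROX_SIMPLE)
cs=[k for k in cs if cv2.contourArea(k)>5000]; m=cs[0]
cv2.drawContours(roi,[cv2.convexHull(m)],-1,255,-1)
obj=cv2.bitwise_and(cv2.erode(roi,np.ones((5,5))),cv2.bitwise_not(blue))
box=cv2.boxPoints(cv2.minAreaRect(m)); print("mat",ray(c,box,.004).round(3).tolist())
cs,_=cv2.findContours(obj,cv2.RETR_EXTERNAL,cv2.CHAIN_APPROX_NONE)
for k in cs:
    if cv2.contourArea(k)<40: continue
    p=cv2.boxPoints(cv2.minAreaRect(k)); w=ray(c,p,.014)
    e=[np.linalg.norm(w[0]-w[1]),np.linalg.norm(w[1]-w[2])]
    d=w[1]-w[0] if e[0]>e[1] else w[2]-w[1]
    print(p.mean(0).round(),w.mean(0).round(4),np.round(e,3),"ang",np.degrees(np.arctan2(d[1],d[0])).round(1))
print("bent pts",ray(c,[(368,178),(362,150),(347,141)],.018).round(3).tolist())
print("tray",ray(c,[(142,157),(223,155),(228,246),(148,250)],.04).round(3).tolist())
s=read_state();print(R.from_quat(s["tool_rot"]).as_matrix().round(3)); w=viewer.calibration("wrist");
M=R.from_quat(s["tool_rot"]).inv(); print("cam in tool",M.apply(w["xyz"]-s["tool_pos"]).round(3),(M*R.from_quat(w["attitude"])).as_matrix().round(2).tolist(),w["fx"])
E
```

```text
mat [[0.687, -0.021, 0.004], [0.719, -0.295, 0.004], [0.412, -0.321, 0.004], [0.381, -0.056, 0.004]]
[297. 227.] [ 0.4732 -0.0924  0.014 ] [0.047 0.058] ang -163.8
[333. 228.] [ 0.4699 -0.1768  0.014 ] [0.018 0.121] ang -168.4
[368. 221.] [ 0.4873 -0.2629  0.014 ] [0.019 0.121] ang -176.8
[324. 163.] [ 0.6296 -0.1573  0.014 ] [0.017 0.06 ] ang 179.1
[291. 167.] [ 0.6208 -0.0774  0.014 ] [0.017 0.122] ang -174.6
[361. 156.] [ 0.6472 -0.2494  0.014 ] [0.037 0.116] ang -149.5
bent pts [[0.592, -0.264, 0.018], [0.661, -0.251, 0.018], [0.684, -0.215, 0.018]]
tray [[0.638, 0.283, 0.04], [0.644, 0.088, 0.04], [0.426, 0.073, 0.04], [0.416, 0.261, 0.04]]
[[ 0.94  -0.34  -0.001]
 [-0.34  -0.94  -0.002]
 [ 0.     0.002 -1.   ]]
cam in tool [ 0.082  0.    -0.142] [[0.0, -0.95, -0.32], [1.0, 0.0, 0.0], [-0.0, -0.32, 0.95]] 302.29501923317576
```

```bash
python3 -m jog '[[46,34.5,0,0,0,0,0],[46,34.5,0,0,0,0,0],[46,34.5,0,0,0,0,0],[46,34.5,0,0,0,0,0],[46,34.5,0,0,0,0,0],[46,34.5,0,0,0,0,0],[46,34.5,0,0,0,0,0],[46,34.5,0,0,0,0,0],[46,34.5,0,0,0,0,0],[46,34.5,0,0,0,0,0],[46,34.5,0,0,0,0,0],[46,34.5,0,0,0,0,0.5],[46,34.5,0,0,0,0,0.5],[46,34.5,0,0,0,0,0.5],[0,0,20,0,0,-0.115,0.5],[0,0,20,0,0,-0.115,0.5],[0,0,10,0,0,-0.1,0.5],[0,0,0,0,0,0,0.5],[0,0,0,0,0,0,0.5]]' 30
cat > look.py <<'E'
import sys
from h import *
from bench import viewer,read_state
s=read_state(); c=viewer.calibration("wrist"); im=viewer.get_image("wrist")[:,:,::-1].copy()
cv2.imwrite(f"pics/{sys.argv[1]}.png",im)
T=R.from_quat(s["tool_rot"]); print("t",s["time"],"tcp",s["tool_pos"].round(4),"gap",s["finger_gap"],"yaw",np.degrees(np.arctan2(*T.as_matrix()[[1,0],0])).round(1))
hsv=cv2.cvtColor(im,cv2.COLOR_BGR2HSV)
obj=cv2.bitwise_not(cv2.inRange(hsv,(100,90,30),(130,255,255)))
cs,_=cv2.findContours(obj,cv2.RETR_LIST,cv2.CHAIN_APPROX_NONE)
for k in cs:
    if not 300<cv2.contourArea(k)<15000: continue
    p=cv2.boxPoints(cv2.minAreaRect(k)); w=ray(c,p,.016)
    e=[np.linalg.norm(w[0]-w[1]),np.linalg.norm(w[1]-w[2])]
    d=w[1]-w[0] if e[0]>e[1] else w[2]-w[1]
    print(p.mean(0).round(),w.mean(0).round(4),np.round(e,3),"ang",np.degrees(np.arctan2(d[1],d[0])).round(1),"in tool mm",T.inv().apply(w.mean(0)-s["tool_pos"]).round(4)*1000)
E
python3 look.py w1
```

```text
time: 2.48
tool_pos: [0.6286, -0.1559, 0.1817]
tool_rot: [1.0, -0.009, 0.0, 0.0]
ft_force: [-0.5, -0.8, 0.4]
finger_gap: 0.502
gripper_force: 0.0
t 2.475 tcp [ 0.6286 -0.1559  0.1817] gap 0.5024913472372917 yaw -1.1
[253. 166.] [ 0.6325 -0.1566  0.016 ] [0.014 0.054] ang -178.4 in tool mm [  3.8   0.6 165.7]
[179. 177.] [ 0.6195 -0.0783  0.016 ] [0.017 0.121] ang -174.1 in tool mm [-10.6 -77.5 165.7]
[342. 151.] [ 0.6454 -0.2501  0.016 ] [0.034 0.116] ang -147.0 in tool mm [ 18.4  93.9 165.8]
```

View pics/w1.png

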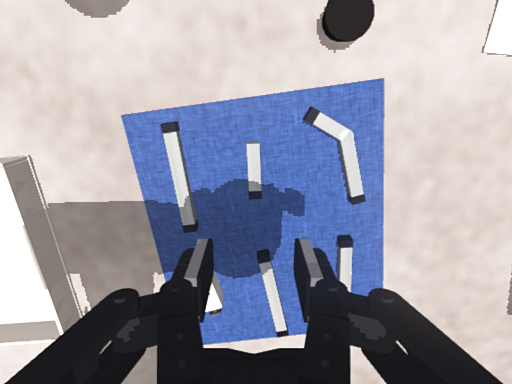

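The wrist view shows the short bar centred at (254,170), well within the fingers' line, and the bent bar's long leg running from (346,133) to (357,200).

```bash
python3 -m jog '[[2,1,40,0,0,-0.03,0.5],[0,0,50,0,0,0,0.5],[0,0,50,0,0,0,0.5],[0,0,20,0,0,0,0.5],[0,0,10,0,0,0,0.5],[0,0,5,0,0,0,0.5],[0,0,0,0,0,0,0.5],[0,0,0,0,0,0,0.5],[0,0,0,0,0,0,1],[0,0,0,0,0,0,1],[0,0,0,0,0,0,1],[0,0,0,0,0,0,1],[0,0,0,0,0,0,1],[0,0,0,0,0,0,1],[0,0,0,0,0,0,1]]' 40
```

```text
time: 4.4
tool_pos: [0.6308, -0.157, 0.0069]
tool_rot: [1.0, 0.007, 0.001, 0.0]
ft_force: [-0.5, 0.6, 5.3]
finger_gap: 0.15
gripper_force: 42.0
```

```bash
python3 -m jog '[[0,0,-10,0,0,0,1],[0,0,-30,0,0,0,1],[0,0,-40,0,0,0,1],[0,0,-30,0,0,0,1],[-13,-41,0,0,0,0,1],[-13,-41,0,0,0,0,1],[-13,-41,0,0,0,0,1],[-13,-41,0,0,0,0,1],[-13,-41,0,0,0,0,1],[-13,-41,0,0,0,0,1],[-15,-43,0,0,0,0,1],[0,0,0,0,0,0,1],[0,0,0,0,0,0,1],[0,0,0,0,0,0,1]]'
python3 - <<'E'
from bench import viewer
import cv2
cv2.imwrite("pics/side1.png",viewer.get_image("side")[:,:,::-1])
E
```

```text
time: 6.15
tool_pos: [0.5337, 0.1299, 0.1162]
tool_rot: [1.0, 0.006, -0.0, 0.0]
ft_force: [0.3, 1.1, -1.5]
finger_gap: 0.147
gripper_force: 41.3
```

View pics/side1.png

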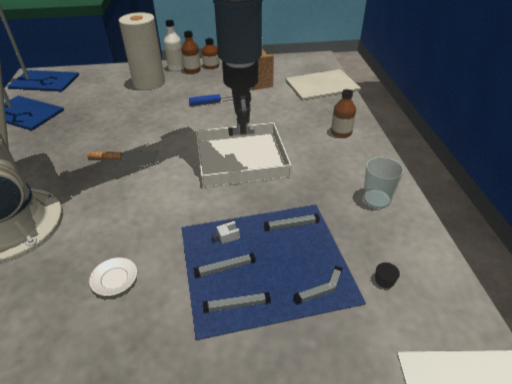

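The side view shows the short bar held at about (240,130) over the tray. The other five items are undisturbed on the mat. Next I'll lower it and release.

```bash
python3 -m jog '[[0,0,40,0,0,0,1],[0,0,40,0,0,0,1],[0,0,17,0,0,0,1],[0,0,7,0,0,0,1],[0,0,3,0,0,0,1],[0,0,0,0,0,0,1],[0,0,0,0,0,0,0.7],[0,0,0,0,0,0,0.5],[0,0,0,0,0,0,0.5],[0,0,0,0,0,0,0.5],[0,0,-10,0,0,0,0.5],[0,0,-40,0,0,0,0.5],[0,0,-50,0,0,0,0.5],[0,0,-40,0,0,0,0.5],[0,0,-20,0,0,0,0.5],[0,0,0,0,0,0,0.5]]'
```

```text
time: 8.2
tool_pos: [0.5346, 0.1312, 0.1718]
tool_rot: [1.0, 0.007, 0.002, -0.001]
ft_force: [0.4, -0.2, -0.4]
finger_gap: 0.501
gripper_force: 0.0
```

```bash
python3 -m jog '[[11.5,48.6,0,0,0,0,0.5],[11.5,48.6,0,0,0,0,0.5],[11.5,48.6,0,0,0,0,0.5],[11.5,48.6,0,0,0,0,0.5],[11.5,48.6,0,0,0,0,0.5],[11.5,48.6,0,0,0,0,0.5],[11.5,48.6,0,0,0,0,0.5],[11.5,48.6,0,0,0,0,0.5],[0,0,0,0,0,-0.14,0.5],[0,0,0,0,0,0,0.5],[0,0,0,0,0,0,0.5]]'
python3 look.py w2
```

```text
time: 9.57
tool_pos: [0.6305, -0.2561, 0.1688]
tool_rot: [0.997, 0.076, -0.0, -0.0]
ft_force: [-0.2, 1.1, 0.7]
finger_gap: 0.499
gripper_force: 0.0
t 9.575 tcp [ 0.6305 -0.2561  0.1688] gap 0.49903959558582983 yaw 8.7
[241. 289.] [ 0.4877 -0.2639  0.016 ] [0.127 0.014] ang 2.8 in tool mm [-142.2  -13.7  153. ]
[248. 156.] [ 0.6451 -0.2506  0.016 ] [0.033 0.116] ang -146.8 in tool mm [ 15.4  -3.2 152.8]
[ 76. 154.] [ 0.6195 -0.0803  0.016 ] [0.021 0.122] ang -173.3 in tool mm [  15.8 -175.4  152.9]
```

View pics/w2.png

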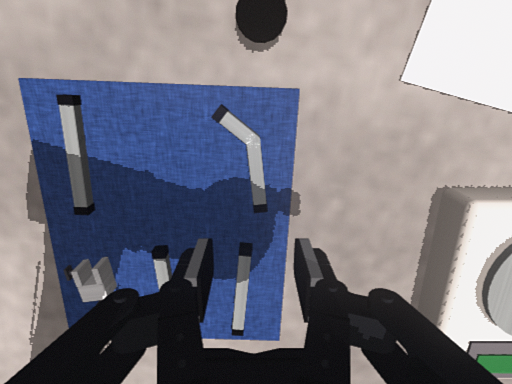

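The long leg of the bent bar runs from the kink at (254,139) to the end at (260,210).

Run:
```python
from h import *
from bench import viewer,read_state
c=viewer.calibration("wrist");s=read_state()
w=ray(c,[(254,139),(260,210)],.018); T=R.from_quat(s["tool_rot"]).inv()
k,e=w; u=(e-k)/np.linalg.norm(e-k); print(np.linalg.norm(e-k),w.round(4).tolist(),np.degrees(np.arctan2(-u[1],-u[0])),T.apply(k+.03*u-s["tool_pos"])*1000)
```

```text
0.07464697423444303 [[0.6655, -0.2516, 0.018], [0.593, -0.2693, 0.018]] 13.698230610345252 [  5.31614903   3.66051523 151.1445373 ]
```

```bash
python3 -m jog '[[5,3,30,0,0,-0.08,0.5],[0,0,50,0,0,0,0.5],[0,0,50,0,0,0,0.5],[0,0,17,0,0,0,0.5],[0,0,10,0,0,0,0.5],[0,0,5,0,0,0,0.5],[0,0,0,0,0,0,0.5],[0,0,0,0,0,0,0.5],[0,0,0,0,0,0,1],[0,0,0,0,0,0,1],[0,0,0,0,0,0,1],[0,0,0,0,0,0,1],[0,0,0,0,0,0,1],[0,0,0,0,0,0,1],[0,0,0,0,0,0,1]]' 60
```

```text
time: 11.5
tool_pos: [0.6365, -0.259, 0.008]
tool_rot: [0.993, 0.116, 0.0, 0.0]
ft_force: [-0.4, 2.5, 6.0]
finger_gap: 0.136
gripper_force: 62.2
```

```bash
python3 -m jog '[[0,0,-10,0,0,0,1],[0,0,-30,0,0,0,1],[0,0,-40,0,0,0,1],[0,0,-30,0,0,0,1],[0,0,0,0,0,0.14,1],[-6.8,-47.2,0,0,0,0,1],[-6.8,-47.2,0,0,0,0,1],[-6.8,-47.2,0,0,0,0,1],[-6.8,-47.2,0,0,0,0,1],[-6.8,-47.2,0,0,0,0,1],[-6.8,-47.2,0,0,0,0,1],[-6.8,-47.2,0,0,0,0,1],[-6.8,-47.2,0,0,0,0,1],[-6.8,-47.2,0,0,0,0,1],[-6.8,-47.2,0,0,0,0,1],[0,0,0,0,0,0,1],[0,0,0,0,0,0,1],[0,0,0,0,0,0,1]]'
python3 - <<'E'
from bench import viewer
import cv2
cv2.imwrite("pics/w3.png",viewer.get_image("wrist")[:,:,::-1])
E
```

```text
time: 13.75
tool_pos: [0.5246, 0.2037, 0.1172]
tool_rot: [0.999, 0.046, -0.0, 0.0]
ft_force: [-0.7, 0.3, -1.3]
finger_gap: 0.14
gripper_force: 61.4
```

View pics/w3.png

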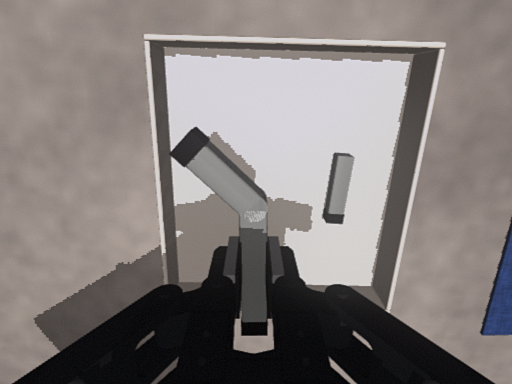

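The short bar lies flat in the tray at (340,188). The bent bar is held level, with its tip at (190,147) towards the left wall. I'll shift it about 8 mm right, lower it and release.

```bash
python3 -m jog '[[0,8,20,0,0,0,1],[0,0,40,0,0,0,1],[0,0,30,0,0,0,1],[0,0,12,0,0,0,1],[0,0,5,0,0,0,1],[0,0,0,0,0,0,1],[0,0,0,0,0,0,0.7],[0,0,0,0,0,0,0.5],[0,0,0,0,0,0,0.5],[0,0,0,0,0,0,0.5],[0,0,-10,0,0,0,0.5],[0,0,-40,0,0,0,0.5],[0,0,-50,0,0,0,0.5],[0,0,-50,0,0,0,0.5],[0,0,-20,0,0,0,0.5],[0,0,0,0,0,0,0.5],[0,0,0,0,0,0,0.5]]'
python3 - <<'E'
from bench import viewer
import cv2,numpy as np
cv2.imwrite("pics/f.png",np.vstack([viewer.get_image("wrist"),viewer.get_image("side")])[:,:,::-1][::1])
im=cv2.imread("pics/f.png"); cv2.imwrite("pics/f2.png",cv2.resize(np.hstack([im[:384],im[384:]]),(800,300)))
E
```

```text
time: 15.92
tool_pos: [0.5246, 0.1965, 0.1794]
tool_rot: [0.999, 0.046, -0.001, 0.0]
ft_force: [0.2, 0.1, 0.5]
finger_gap: 0.501
gripper_force: 0.0
```

View pics/f2.png

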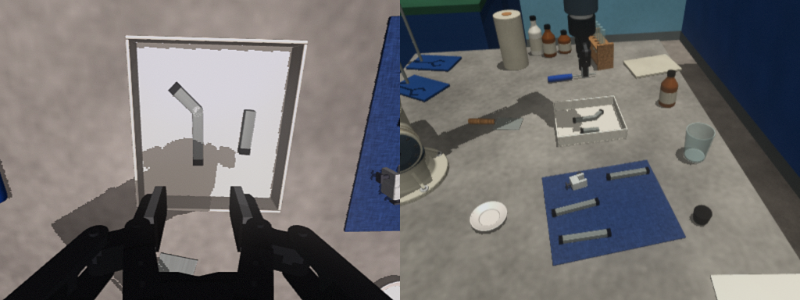

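Both rejects lie flat in the tray: the bent bar at (190,125) and the short bar at (247,132) in the left half of the picture. The three good bars and the boss head are still on the mat.

```bash
python3 -c "
from bench import bot
print(bot.hand_in())"
```

```text
the job is handed in; nothing more can be done
None
```

I handed the job in at about 16 s of the 61 s allowed: the bent bar and the short bar lie flat in the reject tray, and the three good bars and the boss head are still on the mat (judged result not shown to me).

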